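# Empty the catch tray, then take off the spindle cap of unknown thread hand

## Robot

A 6-joint arm with a two-finger parallel gripper is mounted at the origin on the work surface. World frame = base frame: x ahead of the robot, y to its left, z up, the work surface at z = 0. Lengths are in m, angles in rad, forces in N, time in s.
With the tool pointing down it reaches from about 0.25 to 0.85 m from the base axis. Payload 12.5 kg.
Tool frame: the origin (TCP) lies at the very end of the fingers, on their centre line; the grasp point (between the pads) lies 19 mm behind it; z points along the fingers, y is the direction in which the jaws open and shut (so a half turn about z gives the same grasp; the last joint's range is limited). The gripper opens to 93 mm and grips with 3 to 60 N. Pads are 15 mm wide; open, the fingers measure 128 mm over their backs; the gripper's body (75 mm by 188 mm) begins 65 mm behind the grasp point.
Start: joints at [-1.2, 0.351, 1.652, -0, 1.139, -0.085], TCP at [0.242, -0.494, 0.219] pointing down, gripper open.
Joint ranges: [-2.75, 2.75], [-0.79, 2.1], [0.01, 2.65], [-1.57, 4.71], [0.07, 3.14], [-2.87, 2.87]. Speed limits (rad/s): [2.22, 2.22, 2.79, 3.14, 3.14, 3.14].

## Interface

Orientations are given as a unit quaternion [w, x, y, z].
In Python, from bench import robot gives the robot as it stands.
- The arm moves only by the shell command python3 -m jog 'ROWS' [FORCE]. ROWS is JSON, a list of rows, each an object of numbers: "x", "y", "z": the shift along the tool's x, y, z in cm; "roll": the turn about the tool's z in rad; "fingers": the closure, from -1 (fully open) to 1 (shut), so that 0 is half open. In form: [{"x": .., "y": .., "z": .., "roll": .., "fingers": ..}, ...]. A call has 1 to 12 rows; each row is the pose to reach, as a shift and turn from the pose measured when the call began, along the tool's axes at that moment; what a row does not reach only later rows make up. A row lasts 1/8 s, in which the tool goes at most 62.5 mm and 10.7 degrees, less where a joint would pass 70% of its speed; a pose out of reach is approached as far as the arm can. A call with a gripper value outside its range is refused whole. The fingers move at their own pace and stop on an object; FORCE is the grip in N (left out, the last holds). Time passes only in rows, so rows that repeat a pose let the fingers close. It gives the time, the measured TCP pose, the force and the opening at its end, in the units of the state.
- robot.get_state(): the state, without advancing time (a new reading comes with each control period).
- robot.grab_frame(name): name is "side" or "top"; returns a dict with "img" (400x640x3 uint8, blue, green, red), "mtx" (3x3 intrinsics, pixels), "k1" (the pictures are not rectified: a ray, as slopes to the right and down, at radius r is drawn at 1 + k1 r^2 times it, then the intrinsics apply), "position" and "attitude" of the camera in the world. Camera axes: x right, y up, looking along -z (the intrinsics and any distortion apply to the point x, -y, -z); pixel columns grow to the right and rows downward; lengths in m; the calibration is good to about 2 mm. A picture is of the moment at which its call begins. There is no depth.
- robot.job_done(): hands the job in, once; it reports no verdict.
The state is a dict: "clock": time; "qpos": joint angles; "qvel": joint speeds; "joint_efforts": joint torques, N m; "ee_pos": TCP position; "tool_rot": TCP orientation; "force": force on the tool from outside, world axes, zero at the start; "wrist_torque": the same for the moment, N m; "opening": finger opening in m.
Only numpy, scipy, OpenCV 4.12 (cv2) and the standard library are available. Lean on these libraries where they do the work, as an engineer would, in place of code of your own. Each camera call takes 0.05 s, during which the arm holds its last target.

## Task

The batch is finished: move both round-ended plywood parts from the steel catch tray into the grey tote, then open the machine's spindle for the cutter change. Nobody knows whether its aluminium cap has a left- or a right-hand thread, so find out by trying, unscrew it whichever way it turns and lift it off; finish still holding it upright and still in the gripper, straight above the spindle and well clear of it. Leave everything else where it is.

Things in the scene. Friction and masses are not known exactly. Their poses are not given: they have to be found in the camera images.
- part_a: finished plywood part, 96 mm long (its x) with half-round ends, 34 mm wide (its y), 28 mm high, 60 g, lying flat in the catch tray, roughly along the tray's y; origin at the centre of its underside. part_a and part_b are alike
- part_b: the other finished plywood part, same shape, about 120 mm from part_a along the tray's x
- tray: fixed steel catch tray, 280 (x) x 160 (y) mm outside, walls 4 mm thick and 25 mm high, floor 4 mm thick; origin under its centre, on the bench
- tote: fixed grey plastic tote, open on top, 280 (x) x 180 (y) mm outside, walls 5 mm thick and 58 mm high, floor 5 mm thick; origin under its centre, on the bench
- machine: fixed bench spindle machine, green with a flat steel table 280 (x) x 350 (y) mm whose top is 70 mm above the bench; origin on the bench under the spindle axis (the table reaches from y = -115 to +235 mm). A green motor block, 150 x 110 mm, stands 95 mm above the table, its near face at y = +113 mm
- cap: loose aluminium spindle cap, 0.3 kg: a cup 62 mm across, 34 mm high, mouth down over the spindle, on the machine's table; grip bar on top. Origin: centre of underside, z up. Starts tight, its x along the machine's x. Wrong way: hard stop within 0.15 rad. Right way: turns almost freely, without rising; lifts straight off when 1.0 to 1.6 rad round; stops at about 1.8 rad
- cap_grip (a point): middle of the cap's grip bar, on its axis 49 mm above the underside; the bar is 58 mm long (the cap's x), 22 mm thick (y), from 34 to 64 mm above the underside; grip it across from above with 40 to 60 N. With the give of the grip, the wrong way is felt as over 1 N m once the wrist has turned 0.36 rad, the right way stays under 0.5 N m
- spindle (a point): tip of the spindle on its vertical axis, 94 mm above the bench (24 mm above the machine's table, inside the cap at first). Its coarse two-start thread is left- or right-handed, differing from start to start and hidden by the cap: the cap loosens either clockwise or counter-clockwise
- collar: loose steel spacer collar, 38 mm across, 12 mm high, lying on the machine's table; bystander; origin at the centre of its underside
- spanner: steel open-ended spanner 140 mm long on the machine's table, beyond the cap; bystander
- glue: white plastic glue bottle, 60 mm across, 150 mm tall; bystander; origin at the centre of its underside
- tape: black tape measure, 65 x 35 x 60 mm; bystander; origin at the centre of its underside
- offcut: square-cornered plywood offcut 60 x 40 x 18 mm on the machine's table (not a finished part: those have rounded ends and lie in the tray); bystander; origin at the centre of its underside
Not all that is in view belongs to the job. Leave any black or yellow look-alike of the part_a alone.

How it is judged:
By the outcome, as a careful person would: the job done as asked, in the order asked, and still so for the second after the job is handed in, while the arm keeps its last pose, push and grip.
It also fails if it takes over 67 s, if anything falls off the work surface, if the arm or the gripper's body presses on something with over 40 N, if the wrist force passes 120 N, or if a joint passes its speed limit or range.

## Working session

There is one attempt and no reset: what is moved stays moved. The work goes in short steps, Python scripts to look and compute and a shell command to move; the robot and the scene stay as the last step left them, time stands still between calls to the robot, and variables do not carry over. Pictures are saved under pics/ and viewed, and the job is handed in when it is done.

```bash
mkdir -p pics; ls; python3 - <<'E'
from bench import robot
import cv2
s=robot.get_state();print(s)
for n in("side","top"):
    f=robot.grab_frame(n);cv2.imwrite(f"pics/{n}0.png",f["img"]);print(n,f["mtx"],f["k1"],f["position"],f["attitude"])
E
```

```text
pics
{'clock': 0.0, 'qpos': array([-1.19959260e+00,  3.51196162e-01,  1.65239817e+00, -7.40582227e-06,
        1.13907154e+00, -8.45386431e-02]), 'qvel': array([-0.00014035,  0.00093364,  0.00099445,  0.00025186,  0.00075457,
        0.0006093 ]), 'joint_efforts': array([ 1.35597031e-05, -4.97324431e+01, -2.85257685e+01,  6.99695991e-02,
        2.57319695e-02, -1.29028253e-04]), 'ee_pos': array([ 0.24200488, -0.49353641,  0.21813322]), 'tool_rot': array([-5.30629134e-04,  9.74149020e-01,  2.25905731e-01, -7.99787347e-05]), 'force': array([-0.12830857,  0.7433813 , -0.30227935]), 'wrist_torque': array([0.00396228, 0.05608443, 0.02286787]), 'opening': 0.09295993669299991}
side [[403.89170203   0.         321.79399739]
 [  0.         403.89170203 196.42692654]
 [  0.           0.           1.        ]] -0.0014213159705270325 [-0.08124542  0.81522975  0.70058702] [-0.27792332 -0.14514551  0.46729264  0.82663716]
top [[480.9053264    0.         314.51620728]
 [  0.         480.9053264  192.64044962]
 [  0.           0.           1.        ]] -0.10318395354890576 [0.35217911 0.00703476 1.32070518] [-0.69755416 -0.05167467  0.0514263   0.71281362]
```

View pics/top0.png

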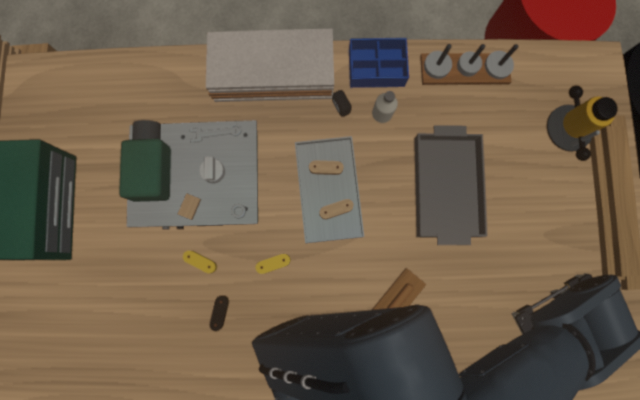

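View pics/side0.png

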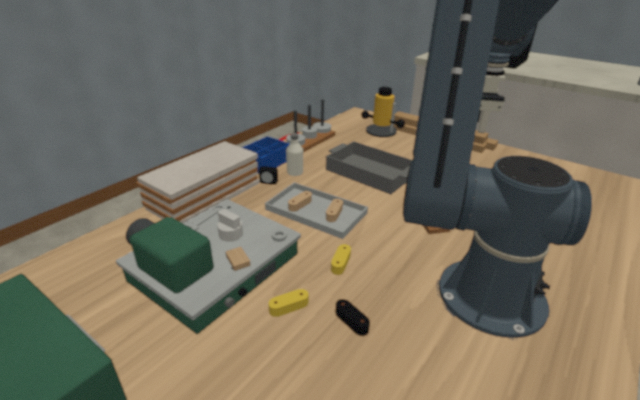

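Top view: parts in the tray near (325,168) and (336,210), tote near (450,186), cap near (212,170), motor block to its left. The yellow and black look-alikes lie below. Now measuring.

```bash
cat > h.py <<'E'
import numpy as np, cv2
from scipy.spatial.transform import Rotation as R
def q2R(q): return R.from_quat([q[1],q[2],q[3],q[0]])
def ray(f,uv):
    p=cv2.undistortPoints(np.float64(uv).reshape(-1,1,2),f["mtx"],np.array([f["k1"],0,0,0.])).reshape(-1,2)
    d=np.c_[p[:,0],-p[:,1],-np.ones(len(p))]
    return q2R(f["attitude"]).apply(d)
def plane(f,uv,z):
    d=ray(f,uv);o=np.array(f["position"]);return o+d*((z-o[2])/d[:,2])[:,None]
def proj(f,P):
    c=q2R(f["attitude"]).inv().apply(np.atleast_2d(P)-f["position"])
    c=np.c_[c[:,0],-c[:,1],-c[:,2]]
    return cv2.projectPoints(c,np.zeros(3),np.zeros(3),f["mtx"],np.array([f["k1"],0,0,0.]))[0].reshape(-1,2)
E
python3 - <<'E'
from bench import robot
from h import *
f=robot.grab_frame("top");I=f["img"]
hsv=cv2.cvtColor(I,cv2.COLOR_BGR2HSV)
for p in [(325,168),(336,210),(310,200),(250,150),(212,170),(450,186),(212,162),(190,205)]: print(p,I[p[1],p[0]],hsv[p[1],p[0]])
c=cv2.resize(I[110:250,110:370],None,fx=3,fy=3,interpolation=cv2.INTER_CUBIC);cv2.imwrite("pics/c1.png",c)
g=robot.grab_frame("side");c=cv2.resize(g["img"][120:340,110:370],None,fx=2.6,fy=2.6,interpolation=cv2.INTER_CUBIC);cv2.imwrite("pics/c2.png",c)
E
```

```text
(325, 168) [ 89 119 143] [ 17  96 143]
(336, 210) [ 89 119 142] [ 17  95 142]
(310, 200) [121 125 122] [ 53   8 125]
(250, 150) [114 118 119] [ 24  11 119]
(212, 170) [117 122 123] [ 25  12 123]
(450, 186) [78 83 88] [15 29 88]
(212, 162) [115 121 122] [ 26  15 122]
(190, 205) [ 85 113 137] [ 16  97 137]
```

View pics/c1.png

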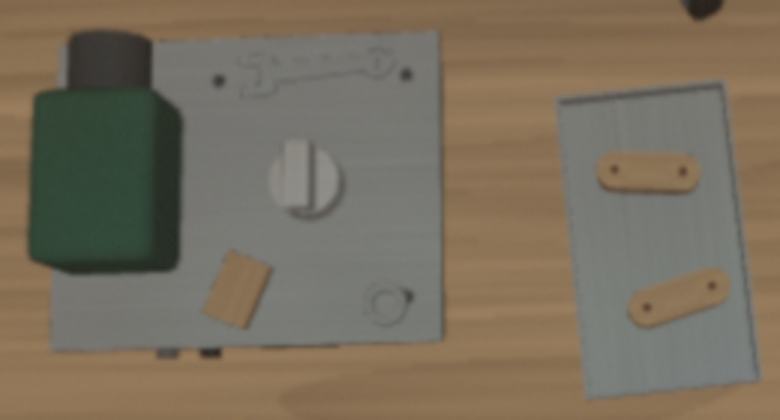

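View pics/c2.png

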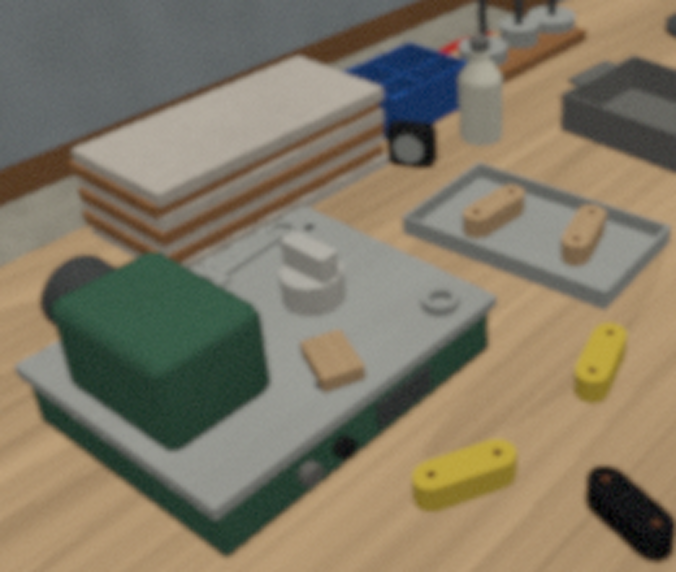

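```bash
python3 - <<'E'
from bench import robot
from h import *
f=robot.grab_frame("top");I=f["img"]
hsv=cv2.cvtColor(I,cv2.COLOR_BGR2HSV)
m=((hsv[...,1]>55)&(hsv[...,2]>90)).astype(np.uint8)
r=np.zeros_like(m);r[155:225,302:356]=1
cs,_=cv2.findContours(m*r,cv2.RETR_EXTERNAL,cv2.CHAIN_APPROX_NONE)
for c in cs:
    if cv2.contourArea(c)<200: continue
    P=plane(f,c.reshape(-1,2)+0.0,0.032)[:,:2]
    rc=cv2.minAreaRect((P*1000).astype(np.float32));M=cv2.moments((P*1e3).astype(np.float32))
    print("part",rc,M['m10']/M['m00'],M['m01']/M['m00'])
    for zz in(0.018,):
        M=cv2.moments(c);print(" centroid px",M['m10']/M['m00'],M['m01']/M['m00'])
# tray / table / tote
g=((hsv[...,1]<32)&(hsv[...,2]>85)).astype(np.uint8)
def quad(mask,seed,z,name):
    n,l=cv2.connectedComponents(mask); k=(l==l[seed[1],seed[0]]).astype(np.uint8)
    c=max(cv2.findContours(k,0,1)[0],key=cv2.contourArea)
    P=plane(f,c.reshape(-1,2)+0.0,z)[:,:2]*1000
    print(name,cv2.minAreaRect(P.astype(np.float32)),cv2.boundingRect(c))
g=cv2.morphologyEx(g,cv2.MORPH_OPEN,np.ones((3,3)))
quad(g,(315,205),0.025,"tray")
quad(g,(245,195),0.070,"table")
t=((hsv[...,1]<60)&(hsv[...,2]<110)).astype(np.uint8)
quad(t,(450,186),0.058,"tote")
E
```

```text
part ((496.7548828125, -51.7606086730957), (34.261932373046875, 93.23806762695312), 17.268802642822266) 496.81211614863423 -51.573743170684786
 centroid px 335.9840848806366 208.63527851458886
part ((611.2114868164062, -27.173873901367188), (93.19581604003906, 37.89663314819336), 85.68952941894531) 611.6061477208442 -26.652011960022605
 centroid px 325.71489543320524 167.04268032437045
tray ((552.3070068359375, -33.02826690673828), (276.7071838378906, 157.721435546875), 4.958356857299805) (296, 138, 68, 105)
table ((595.5657348632812, 331.1351013183594), (278.98822021484375, 344.7521057128906), 0.21843840181827545) (128, 121, 129, 106)
tote ((553.8057861328125, -359.43719482421875), (185.70339965820312, 321.8614196777344), 88.43924713134766) (416, 126, 71, 119)
```

```bash
cat >> h.py <<'E'
def need(s,P,psi_y):
    """rows needed for TCP target P, jaw dir psi_y (world angle, mod pi)"""
    Rm=q2R(s["tool_rot"]).as_matrix()
    d=Rm.T@(np.array(P)-s["ee_pos"])*100
    cur=np.arctan2(Rm[1,1],Rm[0,1]); e=psi_y-cur; e=(e+np.pi/2)%np.pi-np.pi/2
    j1=np.arctan2(P[1],P[0])
    print("x %.2f y %.2f z %.2f roll %.3f | alt roll %.3f | q6 now %.3f, pred %.3f tilt %.4f"%(*d,-e,-e+np.pi*np.sign(e),s["qpos"][5],s["qpos"][5]-e+(j1-s["qpos"][0]),np.hypot(Rm[0,2],Rm[1,2])))
E
python3 - <<'E'
from bench import robot
from h import *
def stad(c,a,z,L=.096,W=.034):
    u=np.array([np.cos(a),np.sin(a)]);v=np.array([-u[1],u[0]]);r=W/2;h=L/2-r
    t=np.linspace(-np.pi/2,np.pi/2,12)
    p=[u*(h+r*np.cos(x))+v*r*np.sin(x) for x in t]+[-u*(h+r*np.cos(x))-v*r*np.sin(x) for x in t]
    return np.c_[np.array(p)+c,np.full(24,z)]
def box(c,a,lx,ly,z):
    u=np.array([np.cos(a),np.sin(a)]);v=np.array([-u[1],u[0]])
    return np.array([[*(np.array(c)+sx*lx/2*u+sy*ly/2*v),z] for sx,sy in((1,1),(1,-1),(-1,-1),(-1,1))])
S=[stad((.4975,-.0517),np.deg2rad(107.3),.032),stad((.6135,-.027),np.deg2rad(85.7),.032),
 box((.5955,.271),.004,.058,.022,.134),box((.554,-.3595),np.deg2rad(-1.6),.28,.18,.058),box((.5955,.331),.004,.28,.35,.07),box((.552,-.033),np.deg2rad(5),.28,.16,.025)]
th=np.linspace(0,6.28,40);S.append(np.c_[.5955+.031*np.cos(th),.271+.031*np.sin(th),np.full(40,.104)])
for n,(r0,r1,c0,c1) in dict(top=(110,260,120,500),side=(130,330,120,420)).items():
    f=robot.grab_frame(n);k=2 if n=="top" else 2.6
    im=cv2.resize(f["img"][r0:r1,c0:c1],None,fx=k,fy=k,interpolation=cv2.INTER_CUBIC)
    for s in S:
        p=((proj(f,s)-[c0,r0]+.5)*k*8).astype(np.int32);cv2.polylines(im,[p],True,(0,0,255),1,cv2.LINE_AA,3)
    cv2.imwrite(f"pics/o_{n}.png",im)
need(robot.get_state(),(.4975,-.0517,.12),np.deg2rad(17.3))
E
```

```text
x 42.39 y -28.44 z 9.86 roll -1.417 | alt roll 1.725 | q6 now -0.085, pred -0.405 tilt 0.0003
```

View pics/o_top.png

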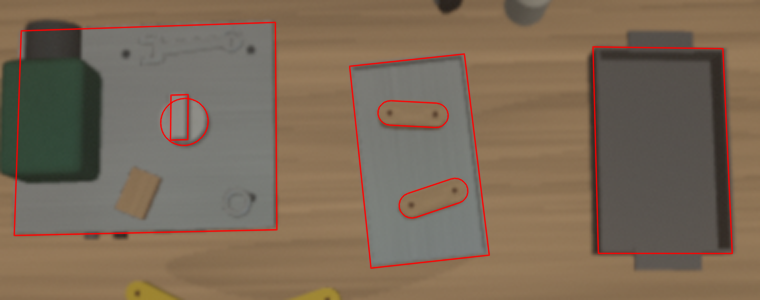

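View pics/o_side.png

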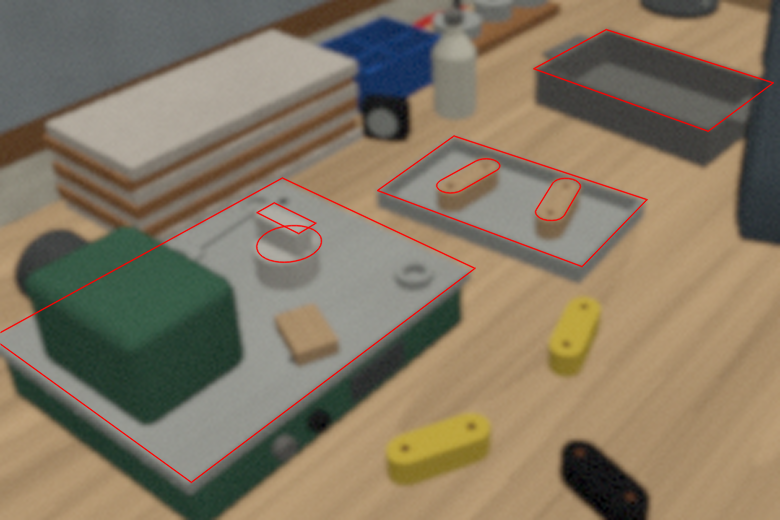

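Everything agrees in both views. The outlines in the top overlay sit on the parts, tote, table and cap. Moving above the near part.

```bash
python3 -m jog '[{"x":42.4,"y":-28.4,"z":9.9,"roll":-1.417,"fingers":-0.3},{"x":42.4,"y":-28.4,"z":9.9,"roll":-1.417,"fingers":-0.3},{"x":42.4,"y":-28.4,"z":9.9,"roll":-1.417,"fingers":-0.3},{"x":42.4,"y":-28.4,"z":9.9,"roll":-1.417,"fingers":-0.3},{"x":42.4,"y":-28.4,"z":9.9,"roll":-1.417,"fingers":-0.3},{"x":42.4,"y":-28.4,"z":9.9,"roll":-1.417,"fingers":-0.3},{"x":42.4,"y":-28.4,"z":9.9,"roll":-1.417,"fingers":-0.3},{"x":42.4,"y":-28.4,"z":9.9,"roll":-1.417,"fingers":-0.3},{"x":42.4,"y":-28.4,"z":9.9,"roll":-1.417,"fingers":-0.3},{"x":42.4,"y":-28.4,"z":9.9,"roll":-1.417,"fingers":-0.3},{"x":42.4,"y":-28.4,"z":9.9,"roll":-1.417,"fingers":-0.3},{"x":42.4,"y":-28.4,"z":9.9,"roll":-1.417,"fingers":-0.3}]' 30
python3 - <<'E'
from bench import robot
from h import *
need(robot.get_state(),(.4975,-.0517,.009),np.deg2rad(17.3))
E
```

```text
clock: 1.85
ee_pos: [0.4976, -0.053, 0.1199]
tool_rot: [0.0, 0.593, 0.805, 0.0]
force: [-0.2, 0.4, 1.0]
opening: 0.0606
x 0.13 y 0.03 z 11.09 roll -0.001 | alt roll 3.140 | q6 now -0.500, pred -0.406 tilt 0.0003
```

```bash
python3 -m jog '[{"x":0.1,"z":5,"fingers":-0.3},{"x":0.1,"z":9,"fingers":-0.3},{"x":0.1,"z":11.1,"fingers":-0.3},{"x":0.1,"z":11.1,"fingers":-0.3},{"x":0.1,"z":11.1,"fingers":0.6},{"x":0.1,"z":11.1,"fingers":0.6},{"x":0.1,"z":11.1,"fingers":0.6},{"x":0.1,"z":11.1,"fingers":0.6},{"x":0.1,"z":11.1,"fingers":0.6}]' 30
python3 - <<'E'
from bench import robot
from h import *
s=robot.get_state();print(s["qpos"])
E
```

```text
[-1.99360936e-01  3.94729909e-01  1.86929439e+00  1.82565045e-04
  8.77309541e-01 -5.00021496e-01]schema error: expected keys x, y, z, roll, fingers
```

```bash
python3 -m jog '[{"x":0.1,"y":0,"z":5,"roll":0,"fingers":-0.3},{"x":0.1,"y":0,"z":9,"roll":0,"fingers":-0.3},{"x":0.1,"y":0,"z":11.1,"roll":0,"fingers":-0.3},{"x":0.1,"y":0,"z":11.1,"roll":0,"fingers":-0.3},{"x":0.1,"y":0,"z":11.1,"roll":0,"fingers":0.6},{"x":0.1,"y":0,"z":11.1,"roll":0,"fingers":0.6},{"x":0.1,"y":0,"z":11.1,"roll":0,"fingers":0.6},{"x":0.1,"y":0,"z":11.1,"roll":0,"fingers":0.6},{"x":0.1,"y":0,"z":11.1,"roll":0,"fingers":0.6}]' 30
```

```text
clock: 2.98
ee_pos: [0.4976, -0.0521, 0.0095]
tool_rot: [0.001, 0.593, 0.805, 0.0]
force: [-1.0, 0.0, 6.8]
opening: 0.0339
```

```bash
python3 -m jog '[{"x":0,"y":0,"z":-5,"roll":0,"fingers":0.6},{"x":0,"y":0,"z":-11,"roll":0,"fingers":0.6},{"x":0,"y":0,"z":-13,"roll":0,"fingers":0.6},{"x":0,"y":0,"z":-13,"roll":0,"fingers":0.6}]' 30
python3 - <<'E'
from bench import robot
from h import *
s=robot.get_state()
need(s,(.492,-.3595,.14),-.028);need(s,(.492,-.3595,.013),-.028)
f=robot.grab_frame("side");cv2.imwrite("pics/g1.png",f["img"][60:330,150:600])
E
```

```text
clock: 3.48
ee_pos: [0.4981, -0.0522, 0.1408]
tool_rot: [0.002, 0.593, 0.805, 0.001]
force: [0.4, -0.1, -0.4]
opening: 0.0338
x -29.16 y -9.69 z 0.10 roll 0.329 | alt roll -2.813 | q6 now -0.498, pred -0.603 tilt 0.0041
x -29.14 y -9.74 z 12.80 roll 0.329 | alt roll -2.813 | q6 now -0.498, pred -0.603 tilt 0.0041
```

View pics/g1.png

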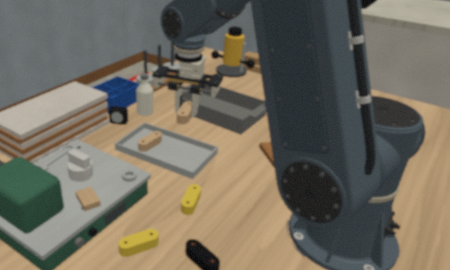

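The near part is in the gripper (crop ~(185,110)), and the tray holds only the other one. Carrying it over the tote.

```bash
python3 -m jog '[{"x":-5,"y":-1.7,"z":0,"roll":0.1,"fingers":0.6},{"x":-11,"y":-3.6,"z":0,"roll":0.2,"fingers":0.6},{"x":-17,"y":-5.6,"z":0,"roll":0.329,"fingers":0.6},{"x":-22,"y":-7.3,"z":0,"roll":0.329,"fingers":0.6},{"x":-26,"y":-8.6,"z":0,"roll":0.329,"fingers":0.6},{"x":-29.1,"y":-9.7,"z":0,"roll":0.329,"fingers":0.6},{"x":-29.1,"y":-9.7,"z":4,"roll":0.329,"fingers":0.6},{"x":-29.1,"y":-9.7,"z":8,"roll":0.329,"fingers":0.6},{"x":-29.1,"y":-9.7,"z":11,"roll":0.329,"fingers":0.6},{"x":-29.1,"y":-9.7,"z":12.6,"roll":0.329,"fingers":0.6},{"x":-29.1,"y":-9.7,"z":12.6,"roll":0.329,"fingers":0.6}]' 30
python3 - <<'E'
from bench import robot
from h import *
s=robot.get_state()
need(s,(.492,-.3595,.012),-.028)
E
```

```text
clock: 4.9
ee_pos: [0.4905, -0.3583, 0.0118]
tool_rot: [-0.001, 0.717, 0.697, 0.0]
force: [0.5, 0.1, -0.9]
opening: 0.0342
x -0.12 y 0.15 z -0.02 roll -0.000 | alt roll 3.141 | q6 now -0.680, pred -0.604 tilt 0.0014
```

```bash
python3 -m jog '[{"x":0,"y":0,"z":0.1,"roll":0,"fingers":0.6},{"x":0,"y":0,"z":0.1,"roll":0,"fingers":-0.2},{"x":0,"y":0,"z":0.1,"roll":0,"fingers":-0.2},{"x":0,"y":0,"z":0,"roll":0,"fingers":-0.2},{"x":0,"y":0,"z":-4,"roll":0,"fingers":-0.2},{"x":0,"y":0,"z":-9,"roll":0,"fingers":-0.3},{"x":0,"y":0,"z":-12,"roll":0,"fingers":-0.3},{"x":0,"y":0,"z":-12,"roll":0,"fingers":-0.3}]' 30
python3 - <<'E'
from bench import robot
from h import *
s=robot.get_state()
need(s,(.6135,-.027,.131),np.deg2rad(-4.3));need(s,(.6135,-.027,.009),np.deg2rad(-4.3))
f=robot.grab_frame("top");cv2.imwrite("pics/p1.png",f["img"])
E
```

```text
clock: 5.9
ee_pos: [0.4915, -0.3592, 0.1343]
tool_rot: [0.002, 0.717, 0.697, 0.001]
force: [0.7, 0.8, -0.4]
opening: 0.0605
x 33.55 y 11.25 z 0.32 roll 0.047 | alt roll -3.095 | q6 now -0.680, pred 0.031 tilt 0.0036
x 33.57 y 11.21 z 12.52 roll 0.047 | alt roll -3.095 | q6 now -0.680, pred 0.031 tilt 0.0036
```

View pics/p1.png

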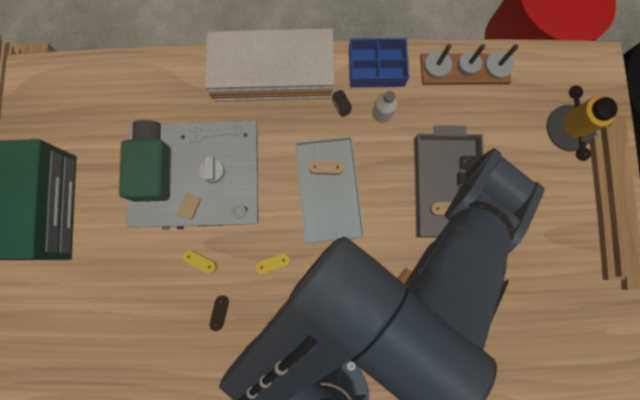

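The first part lies in the tote at about (440,208). The second is still in place at (325,168). Moving over it.

```bash
python3 -m jog '[{"x":5,"y":1.7,"z":0,"roll":0.02,"fingers":-0.3},{"x":11,"y":3.7,"z":0,"roll":0.04,"fingers":-0.3},{"x":17,"y":5.7,"z":0,"roll":0.047,"fingers":-0.3},{"x":23,"y":7.7,"z":0,"roll":0.047,"fingers":-0.3},{"x":28,"y":9.4,"z":0,"roll":0.047,"fingers":-0.3},{"x":32,"y":10.8,"z":0.3,"roll":0.047,"fingers":-0.3},{"x":33.6,"y":11.2,"z":0.3,"roll":0.047,"fingers":-0.3},{"x":33.6,"y":11.2,"z":0.3,"roll":0.047,"fingers":-0.3},{"x":33.6,"y":11.2,"z":0.3,"roll":0.047,"fingers":-0.3}]' 30
python3 - <<'E'
from bench import robot
from h import *
s=robot.get_state()
need(s,(.6135,-.027,.009),np.deg2rad(-4.3))
E
```

```text
clock: 7.08
ee_pos: [0.6118, -0.0272, 0.1293]
tool_rot: [0.0, 0.734, 0.68, 0.0]
force: [-0.5, 0.4, -0.4]
opening: 0.0601
x 0.04 y 0.17 z 12.03 roll -0.001 | alt roll 3.140 | q6 now -0.044, pred 0.031 tilt 0.0003
```

```bash
python3 -m jog '[{"x":0,"y":0.2,"z":5,"roll":0,"fingers":-0.3},{"x":0,"y":0.2,"z":9.5,"roll":0,"fingers":-0.3},{"x":0,"y":0.2,"z":12,"roll":0,"fingers":-0.3},{"x":0,"y":0.2,"z":12,"roll":0,"fingers":-0.3},{"x":0,"y":0.2,"z":12,"roll":0,"fingers":0.6},{"x":0,"y":0.2,"z":12,"roll":0,"fingers":0.6},{"x":0,"y":0.2,"z":12,"roll":0,"fingers":0.6},{"x":0,"y":0.2,"z":12,"roll":0,"fingers":0.6},{"x":0,"y":0.2,"z":7,"roll":0,"fingers":0.6},{"x":0,"y":0.2,"z":1,"roll":0,"fingers":0.6},{"x":0,"y":0.2,"z":-1,"roll":0,"fingers":0.6},{"x":0,"y":0.2,"z":-1,"roll":0,"fingers":0.6}]' 30
python3 - <<'E'
from bench import robot
from h import *
s=robot.get_state()
need(s,(.615,-.3595,.139),-.028);need(s,(.615,-.3595,.012),-.028)
E
```

```text
clock: 8.57
ee_pos: [0.6144, -0.0274, 0.1407]
tool_rot: [0.001, 0.734, 0.68, 0.001]
force: [0.7, -0.1, -1.0]
opening: 0.0337
x -33.11 y 2.59 z 0.18 roll -0.048 | alt roll 3.093 | q6 now -0.044, pred -0.501 tilt 0.0032
x -33.11 y 2.55 z 12.88 roll -0.048 | alt roll 3.093 | q6 now -0.044, pred -0.501 tilt 0.0032
```

```bash
python3 -m jog '[{"x":-5,"y":0.4,"z":0,"roll":0,"fingers":0.6},{"x":-11,"y":0.8,"z":0,"roll":-0.02,"fingers":0.6},{"x":-17,"y":1.3,"z":0,"roll":-0.048,"fingers":0.6},{"x":-23,"y":1.8,"z":0,"roll":-0.048,"fingers":0.6},{"x":-29,"y":2.3,"z":0,"roll":-0.048,"fingers":0.6},{"x":-33.1,"y":2.6,"z":0,"roll":-0.048,"fingers":0.6},{"x":-33.1,"y":2.6,"z":2,"roll":-0.048,"fingers":0.6},{"x":-33.1,"y":2.6,"z":6,"roll":-0.048,"fingers":0.6},{"x":-33.1,"y":2.6,"z":10,"roll":-0.048,"fingers":0.6},{"x":-33.1,"y":2.6,"z":12.7,"roll":-0.048,"fingers":0.6},{"x":-33.1,"y":2.6,"z":12.7,"roll":-0.048,"fingers":0.6},{"x":-33.1,"y":2.6,"z":12.7,"roll":-0.048,"fingers":0.6}]' 30
```

```text
clock: 10.07
ee_pos: [0.6152, -0.3582, 0.0127]
tool_rot: [0.0, 0.717, 0.697, 0.001]
force: [-0.2, 0.6, -0.6]
opening: 0.034
```

```bash
python3 -m jog '[{"x":0,"y":0,"z":0.2,"roll":0,"fingers":0.6},{"x":0,"y":0,"z":0.2,"roll":0,"fingers":0.6},{"x":0,"y":0,"z":0.2,"roll":0,"fingers":-0.2},{"x":0,"y":0,"z":0.2,"roll":0,"fingers":-0.2},{"x":0,"y":0,"z":0,"roll":0,"fingers":-0.2},{"x":0,"y":0,"z":-4,"roll":0,"fingers":-0.2},{"x":0,"y":0,"z":-10,"roll":0,"fingers":-0.2},{"x":0,"y":0,"z":-16,"roll":0,"fingers":-0.2},{"x":0,"y":0,"z":-20,"roll":0,"fingers":-0.2},{"x":0,"y":0,"z":-22,"roll":0,"fingers":-0.2}]' 30
python3 - <<'E'
from bench import robot
from h import *
s=robot.get_state()
need(s,(.5955,.271,.225),np.deg2rad(90.2))
E
```

```text
clock: 11.32
ee_pos: [0.6153, -0.3588, 0.236]
tool_rot: [0.002, 0.717, 0.697, 0.001]
force: [-0.1, -0.0, -0.4]
opening: 0.056
x 62.90 y -3.72 z 1.02 roll 1.540 | alt roll -1.602 | q6 now -0.567, pred 1.994 tilt 0.0050
```

```bash
python3 -m jog '[{"x":62.9,"y":-3.7,"z":1,"roll":-1.602,"fingers":-0.2},{"x":62.9,"y":-3.7,"z":1,"roll":-1.602,"fingers":-0.2},{"x":62.9,"y":-3.7,"z":1,"roll":-1.602,"fingers":-0.2},{"x":62.9,"y":-3.7,"z":1,"roll":-1.602,"fingers":-0.2},{"x":62.9,"y":-3.7,"z":1,"roll":-1.602,"fingers":-0.2},{"x":62.9,"y":-3.7,"z":1,"roll":-1.602,"fingers":-0.2},{"x":62.9,"y":-3.7,"z":1,"roll":-1.602,"fingers":-0.2},{"x":62.9,"y":-3.7,"z":1,"roll":-1.602,"fingers":-0.2},{"x":62.9,"y":-3.7,"z":1,"roll":-1.602,"fingers":-0.2},{"x":62.9,"y":-3.7,"z":1,"roll":-1.602,"fingers":-0.2},{"x":62.9,"y":-3.7,"z":1,"roll":-1.602,"fingers":-0.2},{"x":62.9,"y":-3.7,"z":1,"roll":-1.602,"fingers":-0.2}]' 50
python3 - <<'E'
from bench import robot
from h import *
s=robot.get_state()
need(s,(.5955,.271,.15),np.deg2rad(90.2))
for n in("top","side"):
    f=robot.grab_frame(n);cv2.imwrite(f"pics/p2{n}.png",f["img"])
    print(n,proj(f,s["ee_pos"]))
E
```

```text
clock: 12.82
ee_pos: [0.5956, 0.2708, 0.2251]
tool_rot: [0.002, -0.002, 1.0, -0.001]
force: [-0.1, -0.4, 0.6]
opening: 0.0558
x 0.04 y 0.03 z 7.51 roll 0.001 | alt roll -3.141 | q6 now -1.217, pred -1.146 tilt 0.0050
top [[200.56162989 160.2855978 ]]
side [[225.65880534 181.30453622]]
```

View pics/p2top.png

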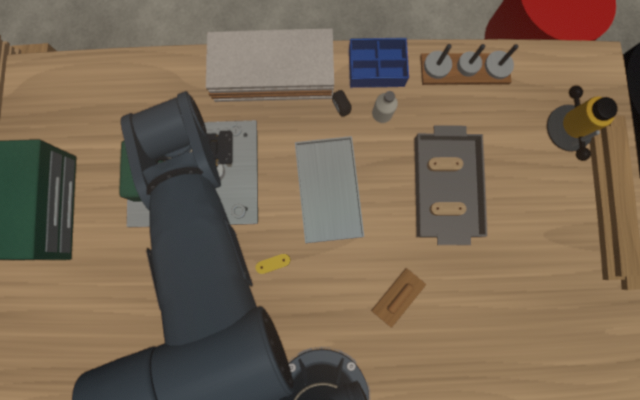

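View pics/p2side.png

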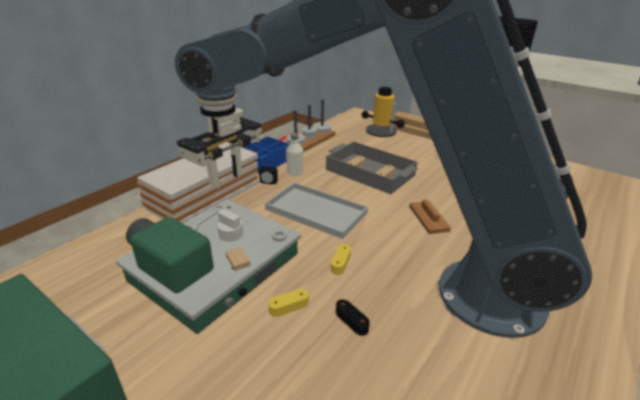

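Both parts are in the tote, at (446,163) and (449,209), and the tray is empty. Refining the cap axis from the first pictures before descending.

```bash
python3 - <<'E'
from bench import robot
from h import *
f=robot.grab_frame("top");I=cv2.imread("pics/top0.png")
print(plane(f,[[209,167.5]],.134))
g=cv2.cvtColor(I,cv2.COLOR_BGR2GRAY)
print(g[150:187,198:230:1][::3])
c=cv2.resize(I[145:195,185:240],None,fx=12,fy=12,interpolation=cv2.INTER_CUBIC)
c=cv2.convertScaleAbs(c,alpha=2,beta=-80);
for P,col in(((.5955,.271),(0,0,255)),((.595,.269),(0,255,0))):
    b=np.array([[P[0]+a*.029,P[1]+d*.011,.134] for a,d in((1,1),(1,-1),(-1,-1),(-1,1))])
    t=np.linspace(0,6.28,40);r=np.c_[P[0]+.031*np.cos(t),P[1]+.031*np.sin(t),np.full(40,.104)]
    for s in(b,r): cv2.polylines(c,[((proj(f,s)-[185,145]+.5)*12).astype(np.int32)],True,col,1)
cv2.imwrite("pics/bar.png",c)
E
```

```text
[[0.59663114 0.27087718 0.134     ]]
[[118 118 118 118 118 118 118 118 117 118 118 117 118 117 118 118 118 118
  118 118 119 117 119 119 118 119 118 119 119 120 118 119]
 [117 117 117 118 117 117 117 117 117 117 117 118 118 118 118 118 118 118
  118 118 118 118 118 119 119 118 119 118 118 118 118 119]
 [117 117 117 117 117 115 117 121 122 125 124 123 123 122 117 113 114 117
  116 117 117 117 117 117 117 117 117 117 117 117 118 117]
 [118 119 119 119 117 114 118 133 137 137 136 137 137 135 120  98  97 114
  121 118 116 118 119 119 119 119 119 119 119 119 119 119]
 [118 118 118 121 123 123 125 135 138 137 137 137 139 136 121  99  98 120
  135 139 137 131 121 116 117 119 120 120 120 120 121 120]
 [120 121 126 134 134 129 127 136 138 138 137 138 140 136 122  98  98 120
  137 140 140 141 138 129 112 110 117 120 120 121 119 120]
 [119 125 132 136 135 132 131 138 139 138 139 140 141 138 122  99  99 122
  137 140 141 142 141 137 122 102 102 113 118 120 120 120]
 [121 125 132 134 134 133 133 139 139 139 139 140 141 138 121  97  98 120
  136 138 139 139 139 135 116  95  94 108 117 118 119 118]
 [121 123 129 135 136 135 135 139 141 140 140 140 142 137 120  96  99 122
  137 140 140 141 136 124 103  93  99 112 118 119 120 120]
 [120 121 122 126 131 133 136 139 138 138 137 137 139 135 118  96 100 123
  138 140 136 121 103  93  93 104 115 120 121 121 122 121]
 [122 121 121 122 121 120 117 111 102  96  94  98 102 103 102 102 106 109
  105  97  92  93 101 111 119 121 122 121 122 122 122 122]
 [122 121 121 122 122 122 122 122 121 119 116 113 109 106 103 103 103 107
  113 115 118 120 121 121 122 121 122 123 122 122 121 121]
 [122 122 122 123 123 122 122 122 123 122 122 123 122 123 122 123 122 123
  123 123 123 123 122 123 123 122 122 122 123 123 123 123]]
```

View pics/bar.png

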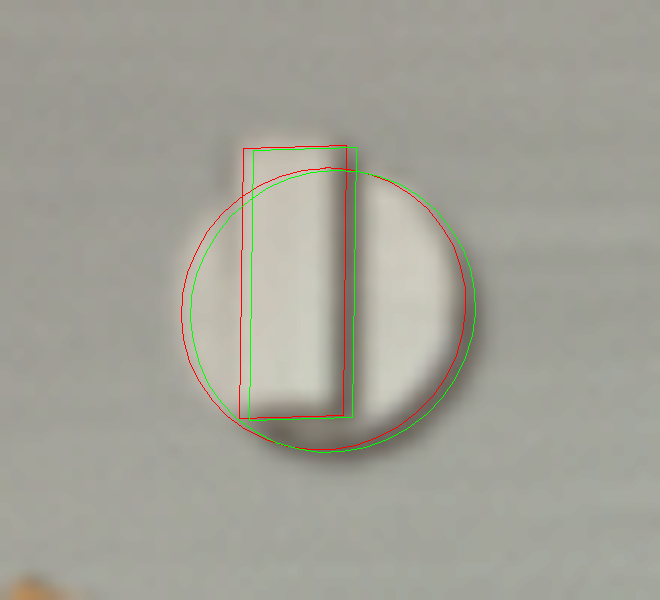

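```bash
python3 - <<'E'
from bench import robot
from h import *
f=robot.grab_frame("side");I=cv2.imread("pics/side0.png")
c=cv2.resize(I[190:250,200:260],None,fx=10,fy=10,interpolation=cv2.INTER_CUBIC)
c=cv2.convertScaleAbs(c,alpha=1.8,beta=-80);
for P,col in(((.5955,.271),(0,0,255)),((.598,.2715),(0,255,0))):
    b=np.array([[P[0]+a*.029,P[1]+d*.011,.134] for a,d in((1,1),(1,-1),(-1,-1),(-1,1))])
    t=np.linspace(0,6.28,40);r=np.c_[P[0]+.031*np.cos(t),P[1]+.031*np.sin(t),np.full(40,.104)]
    for s in(b,r): cv2.polylines(c,[((proj(f,s)-[200,190]+.5)*10).astype(np.int32)],True,col,1)
cv2.imwrite("pics/bar2.png",c)
E
```

```text
(no output)
```

View pics/bar2.png

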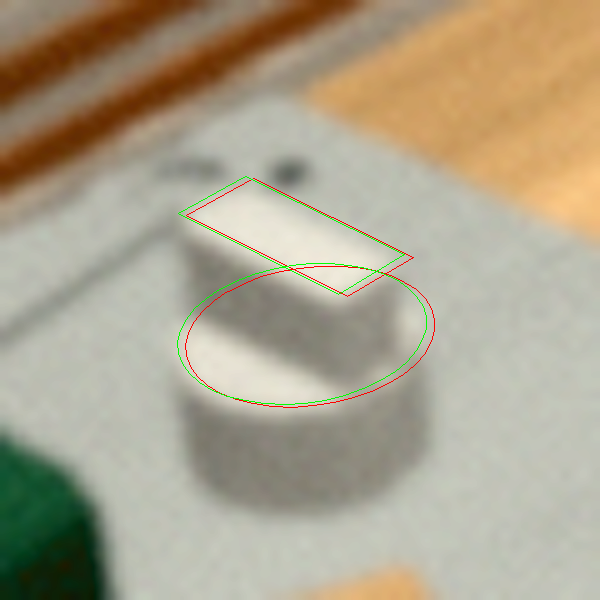

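```bash
python3 - <<'E'
from bench import robot
from h import *
need(robot.get_state(),(.597,.271,.108),np.deg2rad(90.2))
E
python3 -m jog '[{"x":0.15,"y":0,"z":5,"roll":0,"fingers":-0.2},{"x":0.15,"y":0,"z":9,"roll":0,"fingers":-0.2},{"x":0.15,"y":0,"z":11,"roll":0,"fingers":-0.2},{"x":0.15,"y":0,"z":11.0,"roll":0,"fingers":-0.2},{"x":0.15,"y":0,"z":11.0,"roll":0,"fingers":-0.2}]' 50
python3 - <<'E'
from bench import robot
from h import *
s=robot.get_state();print(s["force"],s["wrist_torque"])
need(s,(.597,.271,.108),np.deg2rad(90.2))
E
```

```text
x -0.04 y 0.15 z 11.74 roll -0.002 | alt roll 3.140 | q6 now -1.217, pred -1.147 tilt 0.0051
clock: 13.65
ee_pos: [0.596, 0.2696, 0.1172]
tool_rot: [0.004, -0.001, 1.0, -0.0]
force: [-0.3, 0.0, -0.2]
opening: 0.056
[-0.26347185  0.02894512 -0.24244399] [ 0.01574419 -0.1464429   0.04977306]
x -0.09 y 0.14 z 0.92 roll -0.002 | alt roll 3.140 | q6 now -1.216, pred -1.146 tilt 0.0074
```

```bash
python3 -m jog '[{"x":-0.1,"y":0.15,"z":0.6,"roll":0,"fingers":-0.2},{"x":-0.1,"y":0.15,"z":0.9,"roll":0,"fingers":-0.2},{"x":-0.1,"y":0.15,"z":0.9,"roll":0,"fingers":-0.2},{"x":-0.1,"y":0.15,"z":0.9,"roll":0,"fingers":0.9},{"x":-0.1,"y":0.15,"z":0.9,"roll":0,"fingers":0.9},{"x":-0.1,"y":0.15,"z":0.9,"roll":0,"fingers":0.9},{"x":-0.1,"y":0.15,"z":0.9,"roll":0,"fingers":0.9},{"x":-0.1,"y":0.15,"z":0.9,"roll":0,"fingers":0.9},{"x":-0.1,"y":0.15,"z":0.9,"roll":0,"fingers":0.9}]' 50
python3 - <<'E'
from bench import robot
from h import *
s=robot.get_state();print(s["force"],s["wrist_torque"],s["opening"])
need(s,(.597,.271,.108),np.deg2rad(90.2))
f=robot.grab_frame("side");c=cv2.resize(f["img"][130:290,130:330],None,fx=3,fy=3,interpolation=cv2.INTER_CUBIC);cv2.imwrite("pics/grip.png",c)
E
```

```text
clock: 14.78
ee_pos: [0.5971, 0.2725, 0.1086]
tool_rot: [0.004, -0.001, 1.0, 0.001]
force: [-0.5, 6.9, 1.0]
opening: 0.022
[-0.54652369  6.8615125   1.02257015] [ 1.49017127  0.12908878 -0.03540613] 0.021969955250116385
x 0.01 y -0.15 z 0.06 roll -0.002 | alt roll 3.140 | q6 now -1.214, pred -1.148 tilt 0.0082
```

View pics/grip.png

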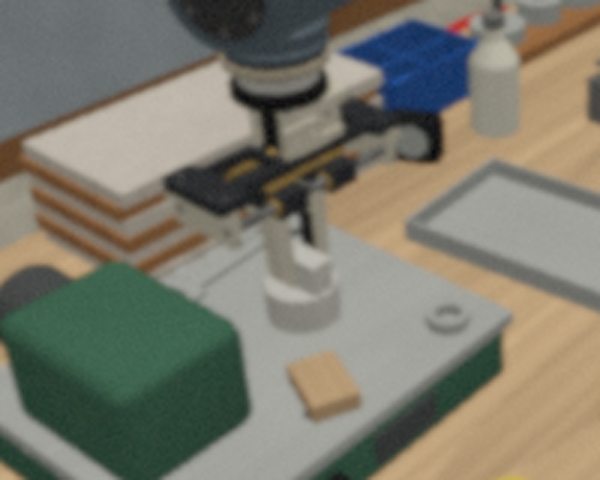

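Bar gripped (opening 22 mm, as specified). Trying counter-clockwise first.

```bash
python3 -m jog '[{"x":0,"y":0.05,"z":0,"roll":0,"fingers":0.9},{"x":0,"y":0.05,"z":0,"roll":-0.1,"fingers":0.9},{"x":0,"y":0.05,"z":0,"roll":-0.2,"fingers":0.9}]' 50
python3 - <<'E'
from bench import robot
s=robot.get_state();print(s["force"],s["wrist_torque"],s["qpos"][5])
E
python3 -m jog '[{"x":0,"y":0,"z":0,"roll":-0.08,"fingers":0.9},{"x":0,"y":0,"z":0,"roll":-0.16,"fingers":0.9},{"x":0,"y":0,"z":0,"roll":-0.17,"fingers":0.9}]' 50
python3 - <<'E'
from bench import robot
s=robot.get_state();print(s["force"],s["wrist_torque"],s["qpos"][5])
E
```

```text
clock: 15.2
ee_pos: [0.5967, 0.273, 0.1085]
tool_rot: [0.004, -0.102, 0.995, 0.001]
force: [-1.9, 1.7, -0.1]
opening: 0.0215
[-1.88705245  1.70794999 -0.07834646] [ 0.33356228  0.20894367 -0.07795278] -1.4166049870857857
clock: 15.58
ee_pos: [0.5967, 0.273, 0.1085]
tool_rot: [0.004, -0.186, 0.983, 0.0]
force: [0.1, 2.0, 0.2]
opening: 0.0215
[0.13953015 1.99231792 0.23753314] [ 0.45509925 -0.07938885 -0.11550304] -1.5864932666209357
```

Wrist turned 0.37 rad with only ~0.1 N m, so it loosens counter-clockwise. Continuing to about 1.3 rad.

```bash
python3 -m jog '[{"x":0,"y":0,"z":0,"roll":-0.12,"fingers":0.9},{"x":0,"y":0,"z":0,"roll":-0.24,"fingers":0.9},{"x":0,"y":0,"z":0,"roll":-0.36,"fingers":0.9},{"x":0,"y":0,"z":0,"roll":-0.45,"fingers":0.9},{"x":0,"y":0,"z":0,"roll":-0.45,"fingers":0.9}]' 50
python3 - <<'E'
from bench import robot
s=robot.get_state();print(s["force"],s["wrist_torque"],s["qpos"][5])
E
python3 -m jog '[{"x":0,"y":0,"z":0,"roll":-0.12,"fingers":0.9},{"x":0,"y":0,"z":0,"roll":-0.24,"fingers":0.9},{"x":0,"y":0,"z":0,"roll":-0.36,"fingers":0.9},{"x":0,"y":0,"z":0,"roll":-0.48,"fingers":0.9},{"x":0,"y":0,"z":0,"roll":-0.48,"fingers":0.9},{"x":0,"y":0,"z":0,"roll":-0.48,"fingers":0.9}]' 50
python3 - <<'E'
from bench import robot
from h import *
s=robot.get_state();print(s["force"],s["wrist_torque"],s["qpos"])
for n,(a,b) in dict(side=(130,130),top=(110,130)).items():
    f=robot.grab_frame(n);c=cv2.resize(f["img"][a:a+160,b:b+200],None,fx=3,fy=3,interpolation=cv2.INTER_CUBIC);cv2.imwrite(f"pics/t_{n}.png",c)
E
```

```text
clock: 16.2
ee_pos: [0.5966, 0.2731, 0.1084]
tool_rot: [0.004, -0.4, 0.917, -0.0]
force: [-0.6, 1.7, -1.2]
opening: 0.0215
[-0.58018145  1.68837375 -1.24786675] [ 0.41738641 -0.07557502 -0.00072224] -2.0346124315404284
clock: 16.95
ee_pos: [0.5966, 0.2729, 0.1084]
tool_rot: [0.003, -0.605, 0.796, -0.001]
force: [0.7, -0.7, -1.4]
opening: 0.0218
[ 0.7371233  -0.68630877 -1.43076345] [ 0.11350523 -0.12418363 -0.02421744] [ 3.58420528e-01  6.55827526e-01  1.45199365e+00 -8.42217146e-04
  1.02670761e+00 -2.51076303e+00]
```

View pics/t_side.png

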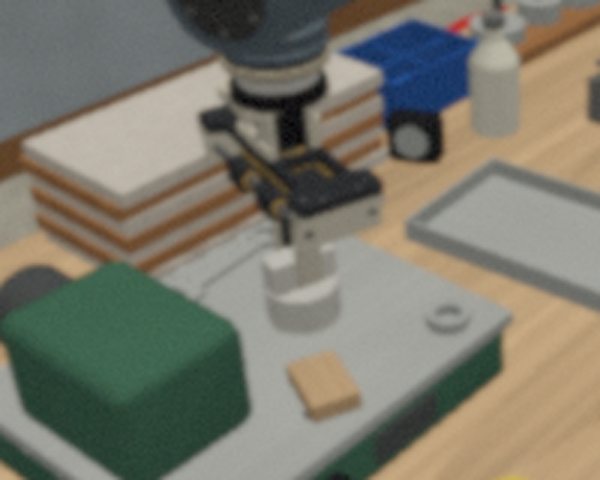

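The bar has turned with the jaws (1.30 rad). Lifting gently.

```bash
python3 -m jog '[{"x":0,"y":0,"z":-0.3,"roll":0,"fingers":0.9},{"x":0,"y":0,"z":-0.6,"roll":0,"fingers":0.9},{"x":0,"y":0,"z":-0.9,"roll":0,"fingers":0.9}]' 55
python3 - <<'E'
from bench import robot
s=robot.get_state();print(s["force"],s["wrist_torque"])
E
```

```text
clock: 17.42
ee_pos: [0.5965, 0.273, 0.1175]
tool_rot: [0.003, -0.605, 0.796, -0.001]
force: [0.7, 2.2, -4.3]
opening: 0.0217
[ 0.65440087  2.21754702 -4.25901945] [ 0.24455327 -0.2372903  -0.00598032]
```

```bash
python3 -m jog '[{"x":0,"y":0,"z":-1,"roll":0,"fingers":0.9},{"x":0,"y":0,"z":-2,"roll":0,"fingers":0.9},{"x":0,"y":0,"z":-3,"roll":0,"fingers":0.9},{"x":0,"y":0,"z":-4.5,"roll":0,"fingers":0.9},{"x":0,"y":0,"z":-6,"roll":0,"fingers":0.9},{"x":0,"y":0,"z":-8,"roll":0,"fingers":0.9},{"x":0,"y":0,"z":-9.5,"roll":0,"fingers":0.9},{"x":0,"y":0,"z":-10.5,"roll":0,"fingers":0.9},{"x":0,"y":0,"z":-11,"roll":0,"fingers":0.9},{"x":0,"y":0,"z":-11,"roll":0,"fingers":0.9},{"x":0,"y":0,"z":-11,"roll":0,"fingers":0.9},{"x":0,"y":0,"z":-11,"roll":0,"fingers":0.9}]' 55
python3 - <<'E'
from bench import robot
from h import *
s=robot.get_state();print(s["force"],s["wrist_torque"],abs(s["qvel"]).max());need(s,(.5966,.273,.228),0)
f=robot.grab_frame("side");c=cv2.resize(f["img"][90:290,130:390],None,fx=3,fy=3,interpolation=cv2.INTER_CUBIC);cv2.imwrite("pics/lift.png",c)
f=robot.grab_frame("top");cv2.imwrite("pics/lift_top.png",f["img"])
E
```

```text
clock: 18.92
ee_pos: [0.5956, 0.2727, 0.227]
tool_rot: [0.003, -0.605, 0.796, -0.001]
force: [-0.5, -0.0, -3.3]
opening: 0.0215
[-0.49614113 -0.02299389 -3.3411825 ] [ 0.09665518 -0.05051634  0.01696093] 0.0014285394400257614
x -0.05 y -0.09 z -0.10 roll -0.271 | alt roll 2.871 | q6 now -2.512, pred -2.712 tilt 0.0061
```

View pics/lift.png

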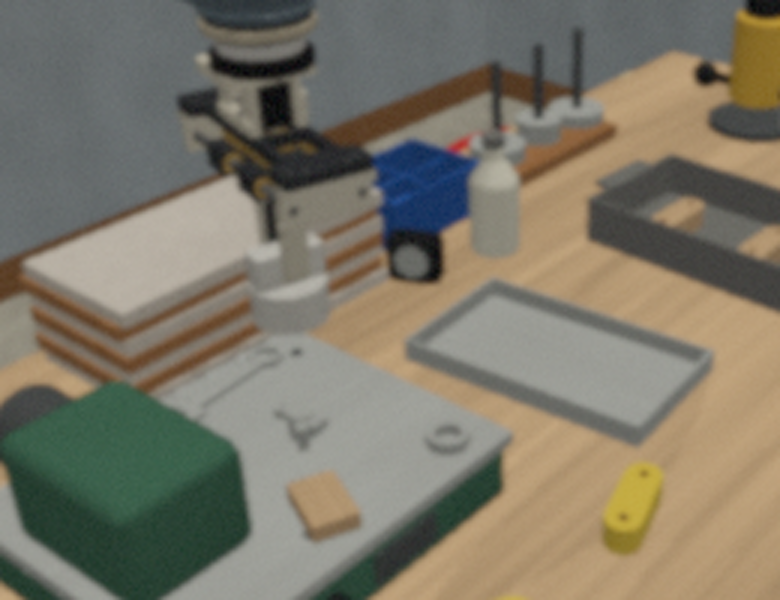

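View pics/lift_top.png

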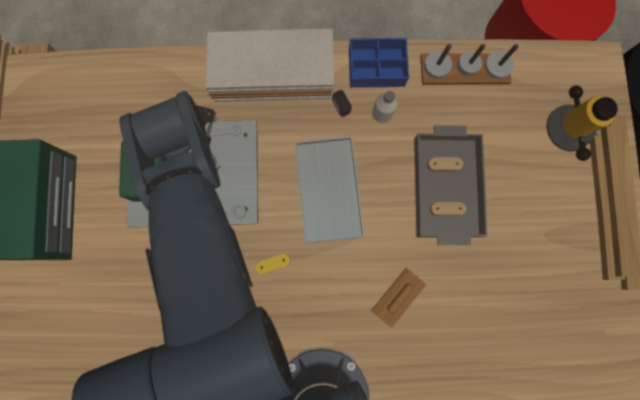

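The cap is held upright about 119 mm above its seat, with the bare spindle visible below it. Both parts are still in the tote, so I'm handing in.

```bash
python3 -c "
from bench import robot
print(robot.job_done(),robot.get_state()['clock'])"
```

```text
the job is handed in; nothing more can be done
the job is handed in; nothing more can be done
```

The job is done and handed in at about 19 s of the 67 s allowed. Both plywood parts are in the grey tote, and the cap is off and held above the spindle.

- **Parts:** the last top view shows both lying flat in the tote, with the tray empty.
- **Thread:** the cap loosens counter-clockwise. With the wrist turned 0.37 rad that way, the torque was only about 0.1 N m. I turned it 1.30 rad and it lifted off with about 4 N.
- **Final hold:** the cap is in the jaws (opening 21.5 mm, 55 N grip) with its underside about 95 mm above the spindle tip. It is about 1 mm off the spindle axis and tilted 6 mrad. The wrist force reads −3.3 N, which matches the cap's weight. The side view shows the bare spindle below it.
- **Other things:** every bystander visible in the last pictures looks unmoved. The arm hid one yellow look-alike and the black one at the end; the arm never went near either.
- **What disagreed:**
  - My first estimate of the cap's position was 1–2 mm off, which gave a 7 N side force when the jaws closed. I corrected it before turning.
  - One move was refused for missing keys, so nothing moved.
  - One descent also included a 1.5 mm sideways shift in the wrong direction, made in free air and then corrected.

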